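Hold a curing-box lid at its loading angle

ROBOT

A 6-joint arm with a two-finger parallel gripper is mounted at the origin on the work surface. World frame = base frame: x ahead of the robot, y to its left, z up, the work surface at z = 0. Lengths are in mm, angles in degrees, forces in N, time in s.
With the tool pointing down it reaches from about 300 to 850 mm from the base axis. Payload 4.2 kg.
Tool frame: the origin (TCP) lies midway between the tips of the shut fingers; the grasp point (between the pads) lies 19 mm behind it; z points along the fingers, y is the line along which they close (so a half turn about z gives the same grasp; the last joint's range is limited). The gripper opens to 91 mm and grips with 3 to 60 N. Pads are 32 mm wide; open, the fingers measure 118 mm over their backs; the gripper's body (76 mm by 178 mm) begins 60 mm behind the grasp point.
Start: joints at [71.734, 18.312, 89.639, -0, 72.044, -1.146], TCP at [169.268, 549.541, 182.376] pointing down, gripper open.
Joint ranges: [-177.97, 177.97], [-48.28, 115.42], [12.27, 149.76], [-77.06, 257.06], [2.81, 150.46], [-146.56, 146.56]. Speed limits (degrees/s): [147.25, 147.25, 180, 180, 180, 180].

INTERFACE

Orientations are given as [roll, pitch, yaw] about the fixed x, y, z axes, in that order (R = Rz(yaw) Ry(pitch) Rx(roll)).
In Python, from workcell import env gives the robot as it stands.
- The arm moves only by the shell command python3 -m jog 'ROWS' [FORCE]. ROWS is a JSON object of lists of equal length, an entry for each row: "jaw": the finger opening in mm, from 0 to 91.2; "slide": the shift along the tool's x, y, z in units of 30 mm (1.0 is 30 mm), a list of three; "spin": the turn about the tool's z in units of 8 degrees (1.0 is 8 degrees). In form: {"jaw": [jaw, ...], "slide": [[dx, dy, dz], ...], "spin": [spin, ...]}. A call has 1 to 10 rows; each row shifts and turns the commanded pose from where the row before left it, along the tool's axes as they then stand; what a row does not reach is not made up. A row lasts 1/10 s, in which the tool goes at most 50 mm and 8.59 degrees, less where a joint would pass 70% of its speed; a pose out of reach is approached as far as the arm can. A call is refused whole if a number of a shift passes 1 or a number of a turn 1, either way. A call with a gripper value outside its range is refused whole. The fingers move at their own pace and stop on an object; FORCE is the grip in N (left out, the last holds). Time passes only in rows, so rows that do not move let the fingers close. It gives the time, the measured TCP pose, the force, the opening and the grip force at its end, in the units of the state.
- env.state(): the state, without advancing time (a new reading comes with each control period).
- env.grab_frame(name): name is "scene" or "top" or "wrist"; returns the picture (480x640x3 uint8, red, green, blue); there is no depth.
- env.camera_model(name): a dict with "fx", "fy", "cx", "cy" (pixels), "camera_from_world" (4x4, takes a point from world to camera coordinates). Camera axes: x right, y up, looking along -z (the intrinsics and any distortion apply to the point x, -y, -z); pixel columns grow to the right and rows downward; lengths in mm; the calibration is good to about 2 mm. A picture is of the moment at which its call begins: read the wrist's pose just before it. camera_model takes no time and is no camera call; for the wrist camera it gives the pose at the moment of the call.
- env.job_done(): hands the job in; it is judged then, once.
The state is a dict: "time_s": time; "qpos": joint angles; "qvel": joint speeds; "effort": joint torques, N m; "ee_pos": TCP position; "ee_rot": TCP orientation; "force": force on the tool from outside, world axes, zero at the start; "torque": the same for the moment, N m; "gripper_width": finger opening in mm; "gripper_force": force on a finger pad.
Only numpy, scipy, OpenCV 4.12 (cv2) and the standard library are available. Lean on these libraries where they do the work, as an engineer would, in place of code of your own. Each camera call takes 0.05 s, during which the arm holds its last target. There are 200 camera calls.

TASK

A white sleeve is waiting in one of the two nests in front of the two-lane curing box; a steel setting mandrel lies in the other. Lift the lid right behind the sleeve by its black tab until the lid is in line with the pointer on its own side of the box, and keep holding it there so that the operator can load; it falls shut if let go, so finish while still holding it. Leave the other lid shut and do not shift the sleeve, the mandrel, the pointers or the things around.

Things in the scene. Friction and masses are not known exactly. Their poses are not given: they have to be found in the camera images.
- dryer: fixed aluminium curing box 180 mm deep (x), 340 wide (y), 98 high, two lids side by side on top, apron with two nests in front. Origin under the box's centre; x points away from the robot, y left, z up. Lid middles at y = +85 (left) and -85 mm (right), hinge line at x = +85, z = 100 mm; nests at x = -205, y = +85 and -85 mm. Turned at most 0.3 rad from facing the robot
- lidL (a joint): angle of the left lid in rad: 0 shut (level), grows as its front edge swings up and away from the robot, stop at 1.25. The lid is a steel plate 165 mm from hinge to front edge, 150 mm wide, 6 mm thick, 0.28 to 0.56 kg, hinged along its far edge; the hinge is free, so it falls shut when let go
- lidL_tab (a point): grip point in the black tab of the left lid, 213 mm from the hinge line, 48 mm out beyond the lid's front edge, 100 mm above the table when shut. The tab is a bar 16 mm wide (along the hinge line; pinch it so from above), 14 mm high, ending 15 mm past this point. Axes: the lid's (x from tab to hinge, y along the hinge)
- lidL_hinge (a point): middle of the left lid's hinge line, 100 mm above the table; the hinge line runs along y of the box
- ptrL (a joint): setting of the left pointer in rad above level, on the same zero and hinge line as the left lid (equal values = lined up); stiff, stays as set; set somewhere from 0.4 to 1.05, so its tip stands up to 290 mm above the table
- ptrL_tip (a point): tip of the left pointer, a black needle 8 mm thick with a 30 mm diamond head, 213 mm from the hinge line (as the tab), standing at the left end of the box beside an aluminium arc with tick marks, 102 mm sideways of the left lid's middle. Axes: the pointer's (x from tip to hinge)
- lidR (a joint): angle of the right lid in rad: 0 shut (level), grows as its front edge swings up and away from the robot, stop at 1.25. The lid is a steel plate 165 mm from hinge to front edge, 150 mm wide, 6 mm thick, 0.28 to 0.56 kg, hinged along its far edge; the hinge is free, so it falls shut when let go
- lidR_tab (a point): grip point in the black tab of the right lid, 213 mm from the hinge line, 48 mm out beyond the lid's front edge, 100 mm above the table when shut. The tab is a bar 16 mm wide (along the hinge line; pinch it so from above), 14 mm high, ending 15 mm past this point. Axes: the lid's (x from tab to hinge, y along the hinge)
- lidR_hinge (a point): middle of the right lid's hinge line, 100 mm above the table; the hinge line runs along y of the box
- ptrR (a joint): setting of the right pointer in rad above level, on the same zero and hinge line as the right lid (equal values = lined up); stiff, stays as set; set somewhere from 0.4 to 1.05, so its tip stands up to 290 mm above the table
- ptrR_tip (a point): tip of the right pointer, a black needle 8 mm thick with a 30 mm diamond head, 213 mm from the hinge line (as the tab), standing at the right end of the box beside an aluminium arc with tick marks, 102 mm sideways of the right lid's middle. Axes: the pointer's (x from tip to hinge)
- sleeve: white plastic sleeve, a hollow tube 32 mm in diameter, 110 mm long, 50 g, lying along y of the box in one of the nests; origin at its middle, on its axis, 22 mm above the table
- mandrel: steel setting mandrel lying in the other nest: solid roller 32 mm in diameter and 60 mm long with a 14 mm shaft end 25 mm long at each side; origin at its middle, on its axis
- inkpot: bystander: ink pot, round white jar with a black cap, 70 mm in diameter, 85 mm high, standing to the left; origin under its centre
- tape: bystander: roll of yellow tape lying flat to the right, 90 mm in diameter, 45 mm high; origin under its centre. Beyond it, at the right edge of the table, a fixed tray 300 by 130 mm of finished sleeves standing upright, 122 mm high, not part of the work
- driver: bystander: screwdriver lying to the left near the robot, about 0.2 m long; origin on its underside
Not all that is in view belongs to the job. Leave any blue or green look-alike of the sleeve alone.

How it is judged (in metres and radians):
At the end, for the whole second after the job is handed in: the lid behind the sleeve stands within 5 degrees (0.087 rad) of the pointer on its own side, at rest (under 0.1 rad/s) and carried by the gripper's fingers (contact over 0.3 N); the other lid is shut (under 0.03 rad); sleeve and mandrel lie in their nests, within 15 mm of where they were (((y of sleeve in the frame of dryer above 0.04 m and angle between the x axis of lidL_tab and the x axis of ptrL_tip, either way round below 0.087 rad and contact force between the fingers and lidL above 0.3 N and velocity of joint lidL between -0.1 and 0.1 rad/s and value of joint lidR below 0.03 rad) or (y of sleeve in the frame of dryer below -0.04 m and angle between the x axis of lidR_tab and the x axis of ptrR_tip, either way round below 0.087 rad and contact force between the fingers and lidR above 0.3 N and velocity of joint lidR between -0.1 and 0.1 rad/s and value of joint lidL below 0.03 rad)) and distance of each of sleeve, mandrel from where it was at the start of the episode below 0.015 m); the arm keeps its last pose, push and grip.
It fails at once if the lid behind the mandrel is opened ((y of sleeve in the frame of dryer above 0 m and value of joint lidR above 0.1 rad) or (y of sleeve in the frame of dryer below 0 m and value of joint lidL above 0.1 rad)).
It fails at once if the sleeve or the mandrel is shifted by more than 15 mm (distance of any of sleeve, mandrel from where it was at the start of the episode above 0.015 m).
It fails at once if a pointer is shifted by more than 8 mm at its tip (distance of any of ptrL_tip, ptrR_tip from where it was at the start of the episode above 0.008 m).
It fails at once if the ink pot, tape or screwdriver is shifted by more than 20 mm (distance of any of inkpot, tape, driver from where it was at the start of the episode above 0.02 m).
It also fails if it takes over 37 s, if anything falls off the work surface, if the arm or the gripper's body presses on something with over 40 N, if the wrist force passes 120 N, or if a joint passes its speed limit or range.

## Working session

There is one attempt and no reset: what is moved stays moved. The work goes in short steps, Python scripts to look and compute and a shell command to move; the robot and the scene stay as the last step left them, time stands still between calls to the robot, and variables do not carry over. Pictures are saved under pics/ and viewed, at most 10 in all, crops included, and the job is handed in when it is done.

```bash
mkdir -p pics
python3 - <<'E'
from workcell import env
import cv2
s=env.state();print({k:s[k] for k in('time_s','ee_pos','ee_rot','gripper_width')})
for n in('scene','top'):
    cv2.imwrite(f'pics/{n}0.png',env.grab_frame(n)[:,:,::-1])
    m=env.camera_model(n);print(n,m)
E
```

```text
{'time_s': 0.0, 'ee_pos': array([169.07973254, 548.97860118, 181.50575228]), 'ee_rot': array([-1.79896672e+02, -1.87856734e-03,  1.62880635e+02]), 'gripper_width': 91.39516776638816}
scene {'fx': 483.316935184513, 'fy': 483.316935184513, 'cx': 317.3514932270583, 'cy': 248.64905038903177, 'camera_from_world': array([[ 1.26430550e-01,  9.91960779e-01, -5.39713242e-03,
        -9.31043785e+01],
       [-8.15638015e-01,  1.07050830e-01,  5.68572553e-01,
         3.79055824e+02],
       [ 5.64579440e-01, -6.74828342e-02,  8.22615416e-01,
        -1.65543938e+03],
       [ 0.00000000e+00,  0.00000000e+00,  0.00000000e+00,
         1.00000000e+00]])}
top {'fx': 488.4331057804927, 'fy': 488.4331057804927, 'cx': 315.81677460151695, 'cy': 234.09731721588832, 'camera_from_world': array([[-2.88238065e-02, -9.99558960e-01,  7.14654283e-03,
         3.85415810e+01],
       [ 9.94156205e-01, -2.79224581e-02,  1.04277398e-01,
        -5.25282117e+02],
       [-1.04031859e-01,  1.01104515e-02,  9.94522574e-01,
        -1.26592499e+03],
       [ 0.00000000e+00,  0.00000000e+00,  0.00000000e+00,
         1.00000000e+00]])}
```

View pics/scene0.png

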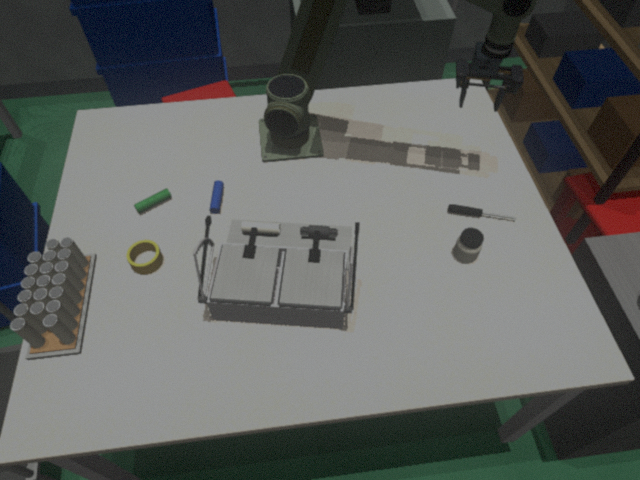

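View pics/top0.png

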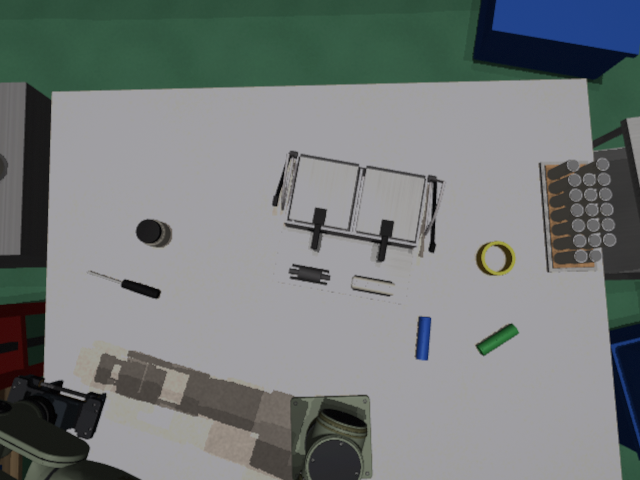

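The white sleeve is at top (373,285) and scene (262,229), in the right nest. The mandrel is at top (310,273), in the left nest. The blue tube (423,338) and green tube (497,339) are look-alikes lying on the table. That makes it the right lid, with its tab near top (386,240). I'll confirm with an enlarged crop.

Run:
```python
import cv2,numpy as np
a=cv2.imread('pics/top0.png')[140:305,260:460]
b=cv2.imread('pics/scene0.png')[205:325,185:365]
cv2.imwrite('pics/c1.png',cv2.resize(a,(800,600) if 0 else None,fx=3.6,fy=3.6,interpolation=cv2.INTER_CUBIC))
b=cv2.convertScaleAbs(b,alpha=1.5)
cv2.imwrite('pics/c2.png',cv2.resize(b,None,fx=4.4,fy=4.4,interpolation=cv2.INTER_CUBIC))
```

```text
(no output)
```

View pics/c1.png

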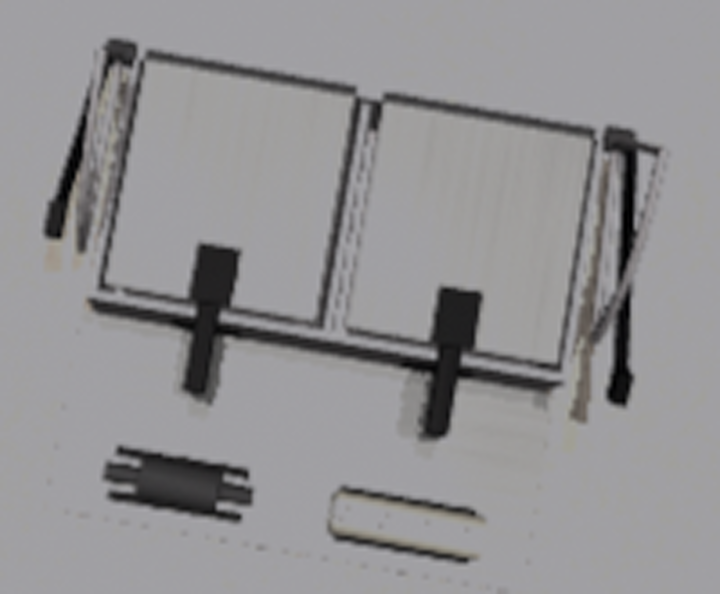

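View pics/c2.png

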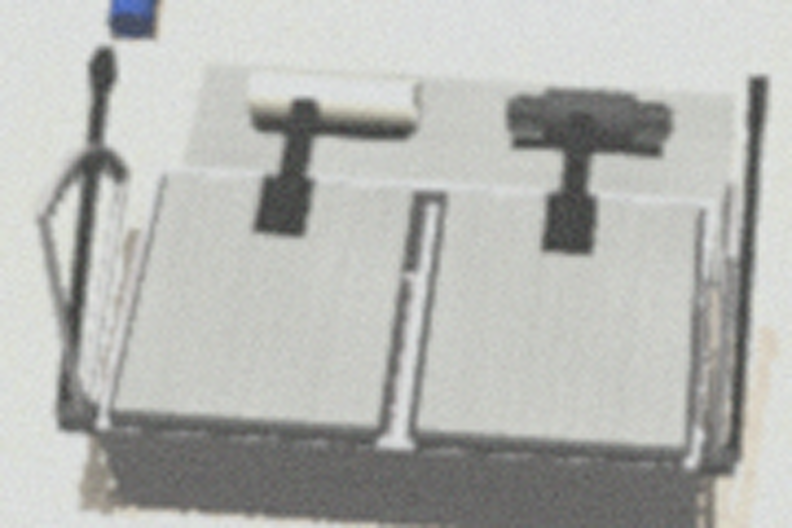

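```bash
cat > h.py <<'E'
from workcell import env
import numpy as np
from scipy.optimize import least_squares
M={n:env.camera_model(n) for n in('scene','top')}
def proj(m,P):
    c=m['camera_from_world'];p=np.atleast_2d(P)@c[:3,:3].T+c[:3,3]
    return np.c_[m['cx']+m['fx']*p[:,0]/-p[:,2], m['cy']-m['fy']*p[:,1]/-p[:,2]]
def unc(q,s,o): return (np.array(q,float)+.5)/s-.5+o
def W(v,P):
    c,s=np.cos(v[2]),np.sin(v[2]);P=np.atleast_2d(P)
    return np.c_[v[0]+c*P[:,0]-s*P[:,1],v[1]+s*P[:,0]+c*P[:,1],P[:,2]]
E
cat > fit.py <<'E'
from h import *
z=103
P=[[-143,-85,107],[-143,85,107],[82,160,z],[82,10,z],[-80,10,z],[-80,160,z],[82,-10,z],[82,-160,z],[-80,-160,z],[-80,-10,z]]
T=unc([(435,435),(194,395),(150,58),(355,92),(325,325),(100,288),(386,98),(593,133),(562,367),(343,330)],3.6,[260,140])
S=unc([(305,100),(578,113),(688,448),(415,433),(445,195),(705,203),(380,430),(110,412),(163,175),(412,190)],4.4,[185,205])
r=lambda v,n,Q:proj(M[n],W(v,P))-Q
for w in((1,0),(0,1),(1,1)):
    f=least_squares(lambda v:np.r_[w[0]*r(v,'top',T).ravel(),w[1]*r(v,'scene',S).ravel()],[600,0,-.15],loss='soft_l1')
    print(f.x,f.cost)
v=f.x;print(r(v,'top',T).round(1).tolist(),r(v,'scene',S).round(1).tolist())
t=unc([(620,388)],3.6,[260,140]);s=unc([(103,67)],4.4,[185,205])
pt=lambda u:W(v,[[85-u[1]*np.cos(u[0]),u[2],100+u[1]*np.sin(u[0])]])
for fr in (1,0):
    g=least_squares(lambda u:np.r_[(proj(M['top'],pt(u))-t).ravel(),(proj(M['scene'],pt(u))-s).ravel(),(u[2]+187)/2,fr*0+(u[1]-205)/(8 if fr else 100)],[.7,205,-187]);print(g.x,g.cost,pt(g.x),g.fun)
for n,k in(('R',-85),('L',85)):print(n,W(v,[[-128,k,100]]),'hinge',W(v,[[85,k,100]]),'sleeve',W(v,[[-205,k,22]]))
E
python3 fit.py
```

```text
[ 6.04683725e+02 -8.15890732e+01 -2.02577917e-01] 7.082488952172611
[ 6.04691569e+02 -8.10582591e+01 -1.96796331e-01] 2.513826914341414
[ 6.04699438e+02 -8.12777399e+01 -1.99330748e-01] 9.79238259169464
[[1.1, 0.0], [0.3, -0.6], [-1.5, 0.8], [-0.1, 1.3], [-2.2, -0.7], [1.1, -0.6], [-0.9, 1.0], [0.2, 1.3], [-0.7, -0.8], [0.7, -0.7]] [[-0.4, -1.0], [0.4, -0.5], [-0.6, 0.3], [-0.1, -0.1], [0.3, -0.6], [-1.6, 0.8], [-0.3, 0.1], [0.3, 0.4], [0.4, 0.3], [0.3, 0.1]]
[   0.42206166  201.73513778 -186.31596626] 0.20491496541511053 [[ 470.73514813 -244.29483463  182.63919744]] [ 0.27257221  0.19809501 -0.10646725  0.03781422  0.34201687 -0.40810778]
[   0.42134816  201.53542986 -186.33967099] 0.11710989469659237 [[ 470.85133795 -244.34249011  182.42619225]] [ 0.26798094  0.15473598 -0.10936764  0.12764238  0.33016451 -0.0346457 ]
R [[ 462.4027887  -139.24897003  100.        ]] hinge [[ 671.18524349 -181.4258188   100.        ]] sleeve [[ 386.92744119 -124.00194019   22.        ]]
L [[496.06506237  27.38491407 100.        ]] hinge [[704.84751716 -14.7919347  100.        ]] sleeve [[420.58971486  42.63194391  22.        ]]
```

The right lid is the one, behind the hollow white sleeve at crop (405,525). The crops give its tab end at (435,435) in the top view and the right pointer's head at (620,388) top, (103,67) scene. The box fit leaves residuals of about 1 px. It gives a yaw of -11.4°, the tab at (462,-139,100) and a pointer angle of about 0.42 rad (radius and side offset match the given sizes). I'm moving now. After a -0.7 spin, tool x points along minus box x and tool y along box y.

```bash
python3 -m jog '{"jaw":[60,60,60,60,60,60,60,60,60,60],"slide":[[-0.6,-1,-0.5],[-0.6,-1,-0.5],[-0.7,-1,-0.5],[-0.7,-1,-0.5],[-0.7,-1,-0.5],[-0.7,-1,-0.1],[-0.7,-1,0],[-0.7,-1,0],[-0.7,-1,0],[-0.7,-1,0]],"spin":[-0.7,0,0,0,0,0,0,0,0,0]}' 20 && python3 -m jog '{"jaw":[60,60,60,60,60,60,60,60,60,60],"slide":[[-0.7,-1,0],[-0.7,-1,0],[-0.7,-1,0],[-0.7,-1,0],[-0.7,-1,0],[-0.7,-1,0],[-0.7,-1,0],[-0.7,-1,0],[-0.7,-1,0],[-0.7,-1,0]],"spin":[0,0,0,0,0,0,0,0,0,0]}'
cat > rel.py <<'E'
from h import *
s=env.state();v=[604.7,-81.3,-.1993]
d=s['ee_pos'][:2]-v[:2];c,n=np.cos(v[2]),np.sin(v[2])
print('t',s['time_s'],'box',c*d[0]+n*d[1],-n*d[0]+c*d[1],s['ee_pos'][2],'yaw',s['ee_rot'],'want 168.6',s['qpos'].round(0),s['force'].round(1),s['gripper_width'],s['gripper_force'])
E
python3 rel.py
```

```text
time_s: 1.1
ee_pos: [306.0, 212.3, 260.1]
ee_rot: [-180.0, -0.0, 168.5]
force: [0.3, 0.0, -0.4]
gripper_width: 60.0
gripper_force: 0.0
time_s: 2.1
ee_pos: [451.9, -123.5, 260.0]
ee_rot: [180.0, -0.0, 168.5]
force: [0.2, 0.5, 0.7]
gripper_width: 60.0
gripper_force: 0.0
t 2.1 box -141.39805059304766 -71.61942983647631 259.9875701879789 yaw [ 1.79979424e+02 -3.45567006e-02  1.68454742e+02] want 168.6 [-17.   6.  94.   0.  79. -95.] [0.2 0.5 0.7] 59.95913606795983 0.0
```

```bash
python3 -m jog '{"jaw":[60,60,60],"slide":[[-0.37,-0.45,0.5],[0,0,0],[0,0,0]],"spin":[0,0,0]}'; python3 rel.py
python3 - <<'E'
from h import *
import cv2
m=env.camera_model('wrist');im=env.grab_frame('wrist')[:,:,::-1]
cv2.imwrite('pics/w1.png',im)
v=[604.7,-81.3,-.1993]
for p in ([-143,-85,100],[-128,-85,107],[-80,-85,107],[-109,-187,187],[-205,-85,38]):print(p,proj(m,W(v,[p])).round(0))
E
```

```text
time_s: 2.4
ee_pos: [459.4, -137.2, 244.8]
ee_rot: [180.0, -0.1, 168.4]
force: [0.5, 0.2, 0.7]
gripper_width: 59.8
gripper_force: 0.0
t 2.4 box -131.37715926699306 -83.53015275678244 244.77365669920187 yaw [ 1.79951935e+02 -1.22959629e-01  1.68437803e+02] want 168.6 [-18.   8.  95.   0.  78. -96.] [0.5 0.2 0.7] 59.78521830498919 0.0
[-143, -85, 100] [[315. 210.]]
[-128, -85, 107] [[315. 226.]]
[-80, -85, 107] [[315. 272.]]
[-109, -187, 187] [[184. 272.]]
[-205, -85, 38] [[315. 147.]]
```

View pics/w1.png

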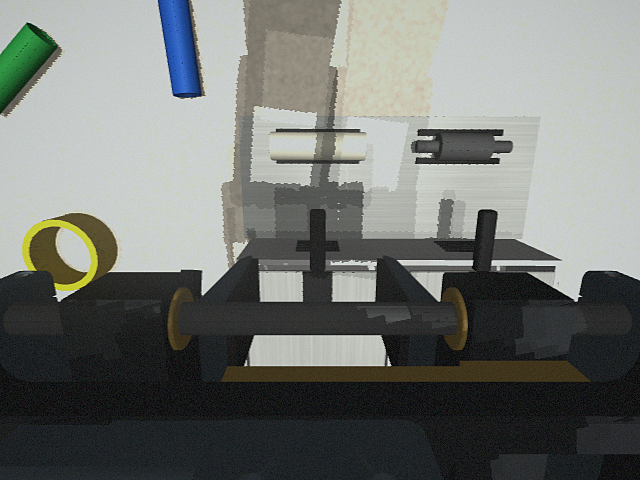

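The tab is at (317,210) against (315,210) predicted, and the sleeve at (318,146) against (315,147), so the alignment is within about 2 mm. Now descending beside the pointer in steps, checking the force.

```bash
python3 -m jog '{"jaw":[60,60,60,60,60],"slide":[[0,0,0.8],[0,0,0.7],[0,0,0.7],[0,0,0.5],[0,0,0]],"spin":[0,0,0,0,0]}'; python3 -m jog '{"jaw":[60,60,60,60,60,60,60],"slide":[[0,0,0.4],[0,0,0.4],[0,0,0.4],[0,0,0.4],[0,0,0.4],[0,0,0.5],[0,0,0]],"spin":[0,0,0,0,0,0,0]}';python3 rel.py
python3 - <<'E'
from h import *
import cv2
a=env.grab_frame('scene')[:,:,::-1][165:315,165:365]
cv2.imwrite('pics/s2.png',cv2.resize(cv2.convertScaleAbs(a,alpha=1.5),None,fx=4,fy=4,interpolation=2))
E
```

```text
time_s: 2.95
ee_pos: [458.5, -136.0, 163.3]
ee_rot: [180.0, -0.2, 168.6]
force: [0.1, -0.1, -0.0]
gripper_width: 60.4
gripper_force: 0.0
time_s: 3.65
ee_pos: [458.3, -137.0, 87.1]
ee_rot: [180.0, -0.3, 168.5]
force: [-0.7, -0.1, 0.0]
gripper_width: 59.8
gripper_force: 0.0
t 3.65 box -132.50745643970026 -83.54464812688192 87.12008127114035 yaw [179.96239509  -0.27422834 168.47217517] want 168.6 [-18.  15. 110.   0.  56. -96.] [-0.7 -0.1  0. ] 59.82357176122295 0.0
```

View pics/s2.png

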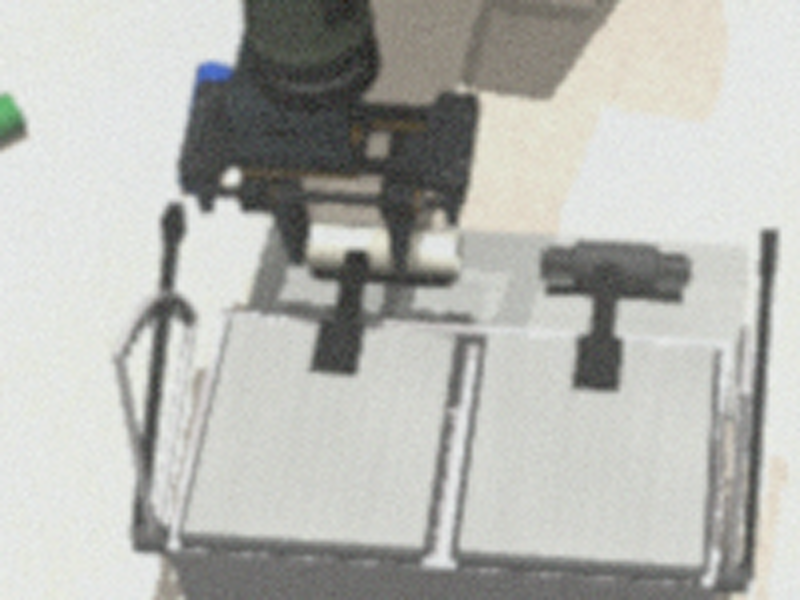

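The fingers at (292,240) and (398,250) straddle the right tab (355,270). The pointer head at (173,215) is clear and undisturbed. Closing now.

```bash
python3 -m jog '{"jaw":[30,20,8,8,8,8,8,8],"slide":[[0,0,0],[0,0,0],[0,0,0],[0,0,0],[0,0,0],[0,0,0],[0,0,0],[0,0,0]],"spin":[0,0,0,0,0,0,0,0]}' 20;python3 rel.py
```

```text
time_s: 4.5
ee_pos: [460.0, -137.5, 89.3]
ee_rot: [180.0, 0.0, 168.5]
force: [0.3, -0.5, 0.0]
gripper_width: 8.2
gripper_force: 0.0
t 4.5 box -130.697963742774 -83.69628808299132 89.329969389176 yaw [1.79994584e+02 1.36255633e-03 1.68478847e+02] want 168.6 [-18.  15. 110.   0.  56. -96.] [ 0.3 -0.5  0. ] 8.220197976187228 0.0
```

It closed on nothing. I'll look before doing anything else.

Run:
```python
from h import *
import cv2
a=env.grab_frame('scene')[:,:,::-1][195:295,205:305]
b=env.grab_frame('wrist')[:,:,::-1][100:400,180:480]
cv2.imwrite('pics/s3.png',np.hstack([cv2.resize(cv2.convertScaleAbs(a,alpha=1.5),(400,400),interpolation=2),cv2.resize(b,(400,400),interpolation=2)]))
s=env.state();v=[604.7,-81.3,-.1993]
print((proj(M['scene'],s['ee_pos'])-[205,195])*4,(proj(M['scene'],W(v,[[-143,-85,107],[-128,-85,107],[-143,-85,93]]))-[205,195])*4)
print((proj(env.camera_model('wrist'),np.vstack([s['ee_pos'],W(v,[[-143,-85,107]])]))-[180,100])*4/3)
```

```text
[[196.45861825 155.8086009 ]] [[194.26160191 125.53621931]
 [190.96891088 143.30241199]
 [196.60369525 138.00002302]]
[[181.45861124 224.46456423]
 [178.12528044 210.14811823]]
```

View pics/s3.png

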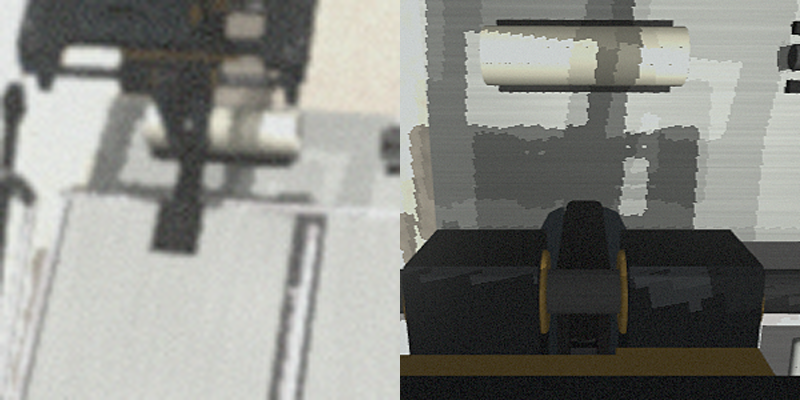

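```bash
python3 -m jog '{"jaw":[0,0,0,0],"slide":[[0,0,0],[0,0,0],[0,0,0],[0,0,0]],"spin":[0,0,0,0]}' 20; python3 rel.py
```

```text
time_s: 5.0
ee_pos: [460.0, -137.5, 89.3]
ee_rot: [180.0, 0.0, 168.5]
force: [0.1, 0.6, 0.1]
gripper_width: 0.5
gripper_force: 0.0
t 5.0 box -130.703952589704 -83.70089862092021 89.3261618674328 yaw [1.79994748e+02 3.11004460e-04 1.68479124e+02] want 168.6 [-18.  15. 110.   0.  56. -96.] [0.1 0.6 0.1] 0.4713247252789399 0.0
```

The fingers shut fully, so they really missed the tab. I'll make one brightened composite, shut and reopened, to see whether the error is in height or in reach.

```bash
cat > snap.py <<'E'
from h import *
import cv2,sys
s=env.state();v=[604.7,-81.3,-.1993]
g=(255*(np.arange(256)/255)**.45).astype(np.uint8)
w=g[env.grab_frame('wrist')[:,:,::-1]][150:450,120:520]
a=g[env.grab_frame('scene')[:,:,::-1]][205:265,220:300]
np.save(sys.argv[1],np.hstack([w,cv2.resize(a,(400,300),interpolation=2)]))
pts=np.vstack([s['ee_pos'],W(v,[[-143,-85,107],[-143,-85,93]])])
print((proj(env.camera_model('wrist'),pts)-[120,150]).round(),((proj(M['scene'],pts)-[220,205])*5+[400,0]).round())
E
python3 snap.py a.npy; python3 -m jog '{"jaw":[40,40,40,40],"slide":[[0,0,0],[0,0,0],[0,0,0],[0,0,0]],"spin":[0,0,0,0]}'; python3 snap.py b.npy; python3 -c "
import numpy as np,cv2
cv2.imwrite('pics/comp.png',np.vstack([np.load('a.npy'),np.load('b.npy')]))"
```

```text
[[196. 118.]
 [194. 108.]
 [194. 101.]] [[571. 145.]
 [568. 107.]
 [571. 123.]]
time_s: 5.5
ee_pos: [460.1, -137.5, 89.3]
ee_rot: [180.0, 0.0, 168.5]
force: [-1.0, 0.4, -0.5]
gripper_width: 29.6
gripper_force: 0.0
[[196. 118.]
 [194. 108.]
 [194. 101.]] [[571. 145.]
 [568. 107.]
 [571. 123.]]
```

View pics/comp.png

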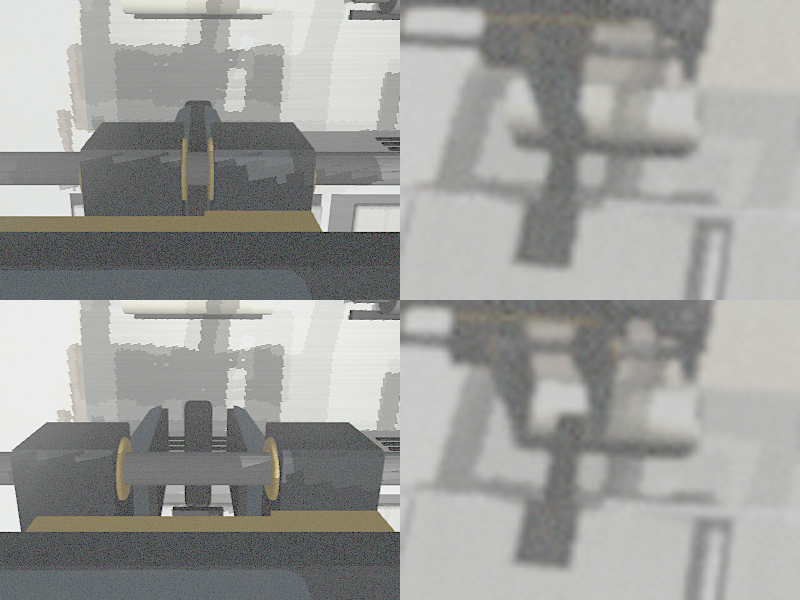

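With the jaws open, the tab at wrist crop (198,400) stands between the fingers but looks too narrow (27 px), so it is deeper than the tips. The scene view agrees, with the tips about 10 mm higher than reported. The tips were above the tab, so I'll go lower carefully and close again.

```bash
python3 -m jog '{"jaw":[50,50,50,50,50,50],"slide":[[0,0,0],[0,0,0.2],[0,0,0.2],[0,0,0.2],[0,0,0],[0,0,0]],"spin":[0,0,0,0,0,0]}'; python3 -m jog '{"jaw":[30,20,8,8,8,8,8,8],"slide":[[0,0,0],[0,0,0],[0,0,0],[0,0,0],[0,0,0],[0,0,0],[0,0,0],[0,0,0]],"spin":[0,0,0,0,0,0,0,0]}' 20;python3 rel.py
```

```text
time_s: 6.2
ee_pos: [459.8, -137.4, 71.0]
ee_rot: [180.0, -0.0, 168.5]
force: [-0.9, -0.3, 0.3]
gripper_width: 50.2
gripper_force: 0.0
time_s: 7.0
ee_pos: [460.2, -137.2, 71.4]
ee_rot: [180.0, 0.0, 168.5]
force: [0.7, 2.5, 1.9]
gripper_width: 15.6
gripper_force: 20.0
t 7.0 box -130.63094604833643 -83.36356051093821 71.42303498490635 yaw [1.79960232e+02 1.11026052e-02 1.68463802e+02] want 168.6 [-18.  16. 111.   0.  53. -96.] [0.7 2.5 1.9] 15.571218760310593 20.000639855861664
```

Gripped (15.6 mm, 20 N), though the tips may only hold the top of the tab. I'll regrip a little lower to be sure.

```bash
python3 -m jog '{"jaw":[40,40,40,40,10,10,10,10,10],"slide":[[0,0,0],[0,0,0],[0,0,0.15],[0,0,0.15],[0,0,0],[0,0,0],[0,0,0],[0,0,0],[0,0,0]],"spin":[0,0,0,0,0,0,0,0,0]}' 30;python3 rel.py
```

```text
time_s: 7.9
ee_pos: [460.2, -137.1, 62.4]
ee_rot: [180.0, 0.0, 168.4]
force: [0.3, 2.4, 0.3]
gripper_width: 15.6
gripper_force: 30.0
t 7.9 box -130.633010486423 -83.342172680362 62.35114620084214 yaw [1.79952628e+02 1.19742743e-02 1.68436031e+02] want 168.6 [-18.  17. 112.   0.  52. -96.] [0.3 2.4 0.3] 15.604818493280446 29.999652206897736
```

```bash
python3 -m jog '{"jaw":[10,10,10,10,10,10,10,10,10],"slide":[[-0.01,0,-0.43],[-0.04,0,-0.43],[-0.07,0,-0.43],[-0.09,0,-0.42],[-0.11,0,-0.42],[-0.14,0,-0.41],[-0.16,0,-0.4],[0,0,0],[0,0,0]],"spin":[0,0,0,0,0,0,0,0,0]}' 30;python3 rel.py
python3 - <<'E'
from h import *
import cv2
a=env.grab_frame('scene')[:,:,::-1][185:325,185:365]
cv2.imwrite('pics/s5.png',cv2.resize(cv2.convertScaleAbs(a,alpha=1.5),None,fx=4.25,fy=4.25,interpolation=2))
E
```

```text
time_s: 8.8
ee_pos: [478.7, -141.0, 150.2]
ee_rot: [180.0, 0.1, 168.5]
force: [3.1, 1.6, -1.9]
gripper_width: 15.6
gripper_force: 30.0
t 8.8 box -111.73103754538252 -83.4848121927853 150.21026957496062 yaw [1.79967331e+02 6.67718206e-02 1.68465746e+02] want 168.6 [-18.  13. 102.   0.  65. -96.] [ 3.1  1.6 -1.9] 15.581999704746032 29.998160004615784
```

View pics/s5.png

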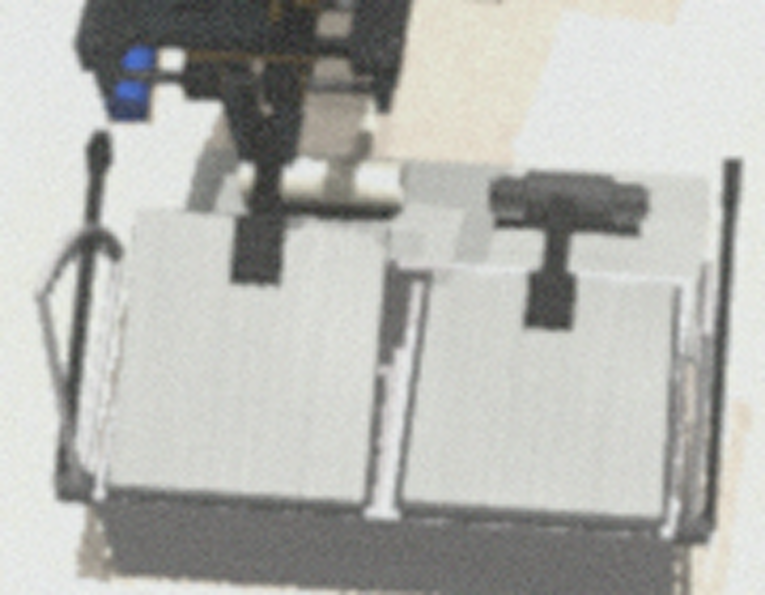

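The right lid is up and the left one is shut; the sleeve and mandrel are still in their nests. The lid's front corners are at crop (135,212) and (387,215), from which I can fit the angle.

Run:
```python
from h import *
v=np.array([604.7,-81.3,-.1993])
Q=unc([(135,212),(387,215)],4.25,[185,185]);H=unc([(110,490),(365,500)],4.25,[185,185])
def pt(t,r,n=3):return W(v,[[85-r*np.cos(t)+n*np.sin(t),y,100+r*np.sin(t)+n*np.cos(t)] for y in(-160,-10)])
print('hinge resid',proj(M['scene'],pt(0.4,3))-H)
f=least_squares(lambda t:(proj(M['scene'],pt(t[0],165))-Q).ravel(),[.4]);print(f.x,f.fun)
# same camera only: pointer head and needle/hinge angle check
P=unc([(99,150)],4.25,[185,185])
for r in (198,202,213):
  g=least_squares(lambda t:(proj(M['scene'],W(v,[[85-r*np.cos(t[0]),-187,100+r*np.sin(t[0])]]))-P).ravel(),[.4]);print(r,g.x,g.fun)
```

```text
hinge resid [[-0.78595594 -0.94401997]
 [ 0.05967805  0.48134931]]
[0.46685187] [-0.68326807 -0.63079032 -0.20374593  2.00102651]
198 [0.44288117] [-0.85121254  1.01627927]
202 [0.41185349] [-0.05270668  0.05384709]
213 [0.31408484] [ 2.4258055  -1.67226609]
```

Kinematics gives a lid angle of 0.42, while the rough scene fit gives 0.467 with an inconsistent right corner. I'll use the last view to check this closely.

Run:
```python
from h import *
import cv2
a=env.grab_frame('scene')[:,:,::-1][205:280,190:290]
b=env.grab_frame('top')[:,:,::-1][155:280,350:450]
f=lambda a,k:cv2.resize(cv2.convertScaleAbs(a,alpha=1.5),None,fx=k,fy=k,interpolation=2)
A=f(a,4.8);B=f(b,3.2)
C=np.zeros((600,800,3),np.uint8);C[:360,:480]=A;C[:400,480:]=B
cv2.imwrite('pics/last.png',C[:400])
v=np.array([604.7,-81.3,-.1993])
for t in (.36,.42,.48):
  P=W(v,[[85-165*np.cos(t)+3*np.sin(t),y,100+165*np.sin(t)+3*np.cos(t)] for y in(-160,-10)]+[[85-r*np.cos(t),-187,100+r*np.sin(t)] for r in (198,213)])
  print(t,((proj(M['scene'],P)-[190,205]+.5)*4.8).round().tolist(),((proj(M['top'],P)-[350,155]+.5)*3.2+[480,0]).round().tolist())
```

```text
0.36 [[134.0, 148.0], [417.0, 164.0], [92.0, 87.0], [96.0, 60.0]] [[708.0, 254.0], [509.0, 219.0], [741.0, 301.0], [740.0, 320.0]]
0.42 [[129.0, 144.0], [414.0, 159.0], [87.0, 81.0], [90.0, 53.0]] [[712.0, 247.0], [511.0, 213.0], [745.0, 294.0], [745.0, 312.0]]
0.48 [[125.0, 140.0], [412.0, 156.0], [81.0, 76.0], [83.0, 48.0]] [[715.0, 240.0], [513.0, 205.0], [750.0, 286.0], [750.0, 303.0]]
```

View pics/last.png

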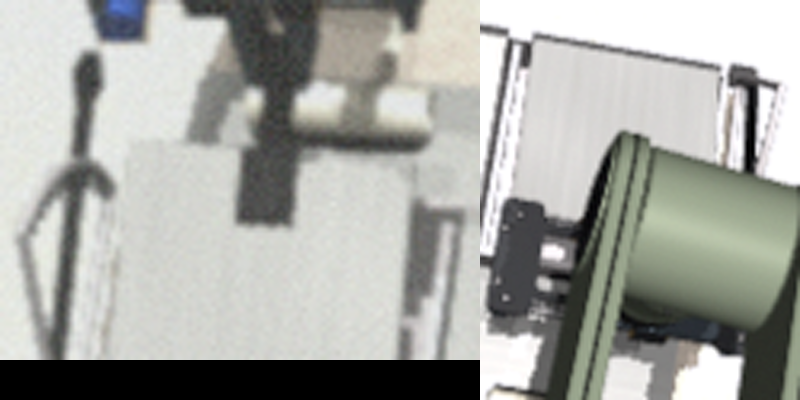

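The lid corners at (128,143) and (412,157) match 0.42–0.46 rad. The pointer tip at (90,52) matches 0.42 rad. That is well inside the 0.087 tolerance and agrees with the kinematics, and the grip is firm.

```bash
python3 -m jog '{"jaw":[10,10,10],"slide":[[0,0,0],[0,0,0],[0,0,0]],"spin":[0,0,0]}' 30; python3 -c "
from workcell import env
print(env.job_done())"
```

```text
time_s: 9.25
ee_pos: [478.7, -141.0, 150.5]
ee_rot: [180.0, 0.1, 168.5]
force: [3.5, 3.0, -2.9]
gripper_width: 15.6
gripper_force: 30.0
the job is handed in; nothing more can be done
None
```

I lifted the right lid, the one behind the white sleeve, to about 0.42–0.46 rad against its pointer's roughly 0.42 rad, and handed the job in at 9.3 s with the gripper still holding its tab; no verdict came back.

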